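# Fish the rolling pin out of the rinsing tray

## Task

The rolling pin lies at the bottom of the rinsing tray, and is longer than the gap between the two slatted draining boards that cover the tray's ends: tilt it and bring it out one end first, up through that gap, easing it past the boards without wrenching hard against them. Finish while still gripping it, held still over the tray with the whole pin at least 10 cm above the boards. Leave the teacup, the sauce bottle and the bowl where they stand.

Things in the scene. Friction and masses are not known exactly. Their poses are not given: they have to be found in the camera images.
- pin_center (a point): centre of the dark wooden rolling pin: a plain straight cylinder, 300 mm long, 28 mm across, about 0.1 to 0.2 kg. Its x axis runs along the pin. At the start it lies loose on the tray's inner floor, nearly along the tray, both ends hidden under the boards.
- pin_end_a (a point): centre of the pin's end face at its -x end, 150 mm from the pin's centre
- pin_end_b (a point): centre of the pin's end face at its +x end, 150 mm from the pin's centre
- tray: white rinsing tray with blue rims, fixed to the worktop; origin at the centre of its underside, its long direction along its own y axis. Outside 182 mm (x) by 462 mm (y); walls 6 mm; inner floor 6 mm above the origin, so the inside is 170 mm by 450 mm. Rim 76 mm above the origin, but between y = -95 and +95 mm the two long sides are cut down to 38 mm above the origin.
- board_a_edge (a point): middle of the gap-side edge, at the top of the slats, of the light wooden draining board over the tray's -y end. The board is fixed: 196 mm (x) by 135 mm (y), cross slats 6 mm thick (underside 76 mm, top 82 mm above the tray's origin, two thin runners on top at x = +-88 mm reach 87 mm); it covers the tray from this edge out past the -y end wall. The edge lies 105 to 118 mm from the tray's centre.
- board_b_edge (a point): the same point of the identical board over the tray's +y end; the gap between the two edges is 210 to 236 mm long and spans the whole width of the tray
- teacup: blue teacup, 72 mm across, 70 mm tall, a bystander beside the tray; origin at the centre of its foot
- sauce: amber sauce bottle with a red cap, 56 mm across, 150 mm tall, a bystander beside the tray; origin at the centre of its foot
- bowl: terracotta bowl, 100 mm across, 50 mm tall, a bystander beside the tray; origin at the centre of its foot
- board_a: the draining board over the tray's -y end; origin at the centre of its underside, axes as the tray's
- board_b: the draining board over the tray's +y end; origin at the centre of its underside, axes as the tray's

How it is judged:
On the way:
1. the pin stands tilted through the gap: one end above the draining boards, the other still below them (((height (world z) of pin_end_a above 0.095 m and height (world z) of pin_end_b below 0.07 m and x of pin_end_a in the frame of tray between -0.1 and 0.1 m) or (height (world z) of pin_end_b above 0.095 m and height (world z) of pin_end_a below 0.07 m and x of pin_end_b in the frame of tray between -0.1 and 0.1 m))), for 0.1 s.
At the end, for the whole second after the job is handed in: The gripper holds the pin (contact force over 1 N), both ends of the pin more than 180 mm above the worktop (about 10 cm above the boards), its centre within 250 mm horizontally of the tray's centre, slower than 0.05 m/s, and it touches neither tray, boards nor dishes (height (world z) of each of pin_end_a, pin_end_b above 0.18 m and horizontal distance between pin_center and tray below 0.25 m and contact force between pin and the fingers above 1 N and linear speed of pin below 0.05 m/s and contact force between pin and tray below 0.2 N and contact force between pin and board_a below 0.2 N and contact force between pin and board_b below 0.2 N and contact force between pin and teacup below 0.2 N and contact force between pin and sauce below 0.2 N and contact force between pin and bowl below 0.2 N); the arm keeps its last pose, push and grip.
It fails at once if the teacup is shifted by more than 20 mm or tipped (distance of teacup from where it was at the start of the episode above 0.02 m or angle between teacup's own z axis and vertical above 0.3 rad).
It fails at once if the sauce bottle is shifted by more than 20 mm or tipped (distance of sauce from where it was at the start of the episode above 0.02 m or angle between sauce's own z axis and vertical above 0.3 rad).
It fails at once if the bowl is shifted by more than 20 mm or tipped (distance of bowl from where it was at the start of the episode above 0.02 m or angle between bowl's own z axis and vertical above 0.3 rad).
It fails at once if the pin is wrenched against a draining board with more than 40 N (contact force between pin and board_a above 40 N or contact force between pin and board_b above 40 N).
It also fails if it takes over 38 s, if anything falls off the work surface, if the arm or the gripper's body presses on something with over 40 N, if the wrist force passes 120 N, or if a joint passes its speed limit or range.

## Robot

A 6-joint arm with a two-finger parallel gripper is mounted at the origin on the work surface. World frame = base frame: x ahead of the robot, y to its left, z up, the work surface at z = 0. Lengths are in m, angles in rad, forces in N, time in s.
With the tool pointing down it reaches from about 0.275 to 0.85 m from the base axis. Payload 5.2 kg.
Tool frame: the origin (TCP) lies midway between the tips of the shut fingers; the grasp point (between the pads) lies manip.hold_point_z behind it (manip.hold_point_z is the distance from the TCP to the grasp point, in m); z points along the fingers, y is the line along which they close (so a half turn about z gives the same grasp; the last joint's range is limited). The gripper opens to 85 mm and grips with 20 to 120 N. Pads are 22 mm wide; open, the fingers measure 114 mm over their backs; the gripper's body (76 mm by 85 mm) begins 54 mm behind the grasp point. The pads swing forward as they close: fully open they stand 13 mm farther back than shut.
Start: joints at [0.959, 0.259, 1.535, -0, 1.348, -0.203], TCP at [0.219, 0.505, 0.231] pointing down, gripper open.
Joint ranges: [-3.14, 3.14], [-0.91, 2.08], [0.19, 2.58], [-1.22, 4.36], [0.22, 2.71], [-3.12, 3.12]. Speed limits (rad/s): [2.57, 2.57, 3.14, 3.14, 3.14, 3.14].

## Interface

Orientations are given as a rotation vector (axis times angle).
In Python, from station import manip, capture, ticket gives the robot as it stands. The module is installed in compiled form; this text tells all that it offers.
- The arm moves only by the shell command python3 -m jog 'ROWS' [FORCE]. ROWS is JSON, a list of rows, each a list of 5 numbers: the opening in per cent of the stroke, from 0 (shut) to 100 (fully open), then the shift along the tool's x, y, z in m, then the turn about the tool's z in rad. In form: [[jaw, dx, dy, dz, twist], ...]. A call has 1 to 5 rows; each row shifts and turns the commanded pose from where the row before left it, along the tool's axes as they then stand; what a row does not reach is not made up. A row lasts 1/10 s, in which the tool goes at most 50 mm and 8.59 degrees, less where a joint would pass 70% of its speed; a pose out of reach is approached as far as the arm can. A call is refused whole if a number of a shift passes 0.05 or a number of a turn 0.15, either way. A call with a gripper value outside its range is refused whole. The fingers move at their own pace and stop on an object; FORCE is the grip in N (left out, the last holds). Time passes only in rows, so rows that do not move let the fingers close. It gives the time, the measured TCP pose, the force, the opening and the grip force at its end, in the units of the state.
- manip.get_state(): the state, without advancing time (a new reading comes with each control period).
- capture(name): name is "side" or "top"; returns a dict with "color" (480x640x3 uint8, red, green, blue), "vertical_fov" (degrees; the focal length in pixels is half the picture's height over the tangent of half this angle, whatever the lens; pixels are square), "cx", "cy" (the principal point, pixels), "distortion" ([k1, k2, p1, p2, k3] as OpenCV has them; the pictures are not rectified), "origin" and "attitude" of the camera in the world. Camera axes: x right, y up, looking along -z (the intrinsics and any distortion apply to the point x, -y, -z); pixel columns grow to the right and rows downward; lengths in m; the calibration is good to about 2 mm. A picture is of the moment at which its call begins. There is no depth.
- ticket.hand_in(): hands the job in; it is judged then, once.
The state is a dict: "time_s": time; "q": joint angles; "joint_velocities": joint speeds; "joint_efforts": joint torques, N m; "tool_pos": TCP position; "orientation": TCP orientation; "wrist_force": force on the tool from outside, world axes, zero at the start; "wrist_torque": the same for the moment, N m; "gripper_width": opening from 0.0 (shut) to 1.0 (fully open); "gripper_force": force on a finger pad.
Only numpy, scipy, OpenCV 4.12 (cv2) and the standard library are available. Lean on these libraries where they do the work, as an engineer would, in place of code of your own. Each camera call takes 0.05 s, during which the arm holds its last target. There are 200 camera calls.

## Working session

There is one attempt and no reset: what is moved stays moved. The work goes in short steps, Python scripts to look and compute and a shell command to move; the robot and the scene stay as the last step left them, time stands still between calls to the robot, and variables do not carry over. Pictures are saved under pics/ and viewed, at most 10 in all, crops included, and the job is handed in when it is done.

```bash
mkdir -p pics
cat > h.py <<'E'
import numpy as np, cv2
from station import manip, capture, ticket
from scipy.spatial.transform import Rotation as R
def K(c):
    f=240/np.tan(np.radians(c["vertical_fov"])/2)
    return np.array([[f,0,c["cx"]],[0,f,c["cy"]],[0,0,1]])
def rot(c):
    a=np.array(c["attitude"],float)
    return a if a.shape==(3,3) else R.from_rotvec(a).as_matrix()
def ray(c,px,z):
    p=cv2.undistortPoints(np.array(px,float).reshape(-1,1,2),K(c),np.array(c["distortion"],float))[:,0]
    d=np.c_[p[:,0],-p[:,1],-np.ones(len(p))]@rot(c).T
    o=np.array(c["origin"]); return o+d*((z-o[2])/d[:,2])[:,None]
def proj(c,P):
    q=(np.atleast_2d(P)-np.array(c["origin"]))@rot(c)
    q=q*[1,-1,-1]
    return cv2.projectPoints(q,np.zeros(3),np.zeros(3),K(c),np.array(c["distortion"],float))[0][:,0]
def snap(n,f):
    c=capture(n); cv2.imwrite("pics/"+f,c["color"][:,:,::-1]); return c
E
python3 - <<'E'
from h import *
for n in("top","side"):
    c=snap(n,n+"0.png"); print(n,c["origin"],c["attitude"],c["vertical_fov"],c["cx"],c["cy"],c["distortion"])
print(manip.get_state(),manip.hold_point_z)
E
```

```text
top [ 4.38791379e-01 -3.43488816e-04  9.29307367e-01] [ 0.16872973 -0.17042092 -1.53648135] 53.258415064803145 320.153148876292 241.8710590159729 [-0.03148681  0.          0.          0.          0.        ]
side [ 0.51828629 -0.52145468  0.42691584] [ 1.01198201 -0.09635662 -0.197124  ] 56.308920762320106 318.77312455582523 234.3993445822786 [-0.02368191  0.          0.          0.          0.        ]
{'time_s': 0.1, 'q': array([ 9.59197608e-01,  2.59286244e-01,  1.53595744e+00,  2.66181119e-05,
        1.34799788e+00, -2.02793604e-01]), 'joint_velocities': array([-0.00128286, -0.00225292, -0.00152224,  0.00046752, -0.00186174,
       -0.0006897 ]), 'joint_efforts': array([ 2.26847871e-03, -4.46966457e+01, -2.91250741e+01, -2.87249431e-04,
        6.21214582e-03, -1.33874283e-05]), 'tool_pos': array([0.21832781, 0.504306  , 0.23055564]), 'orientation': array([-6.37558864e-01, -3.07552680e+00,  2.36166911e-03]), 'wrist_force': array([ 0.56572442, -0.3483299 , -0.01871375]), 'wrist_torque': array([ 0.00838483, -0.00758568,  0.02652634]), 'gripper_force': 0.0, 'gripper_width': 0.9996044019512561} 0.0187
```

View pics/top0.png

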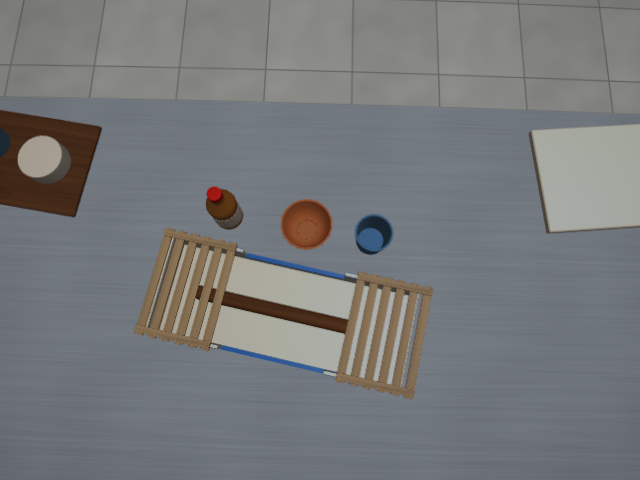

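View pics/side0.png

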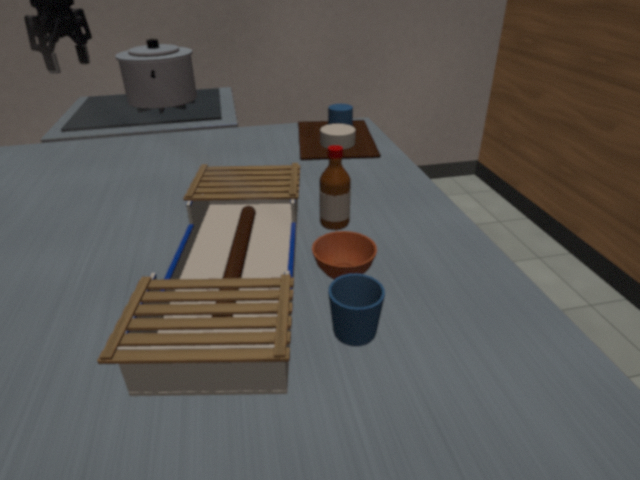

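The top view shows the tray in the image middle, with board edges at about (237,245)-(210,348) and (360,275)-(338,380). The pin runs from (197,292) to (347,325) and beyond. The bowl, bottle and cup stand on the far (+x) side. In the side view the pin lies on the tray floor.

Run:
```python
from h import *
c=capture("top"); im=c["color"]
hsv=cv2.cvtColor(im,cv2.COLOR_RGB2HSV)
m=((hsv[...,2]<95)&(hsv[...,1]>110)&((hsv[...,0]<14)|(hsv[...,0]>172))).astype(np.uint8)
m[:, :150]=0; m[:240]=0; m[400:]=0; m[:,430:]=0
ys,xs=np.nonzero(m); 
n,l,s,ce=cv2.connectedComponentsWithStats(m)
for i in range(1,n):
    if s[i,4]>6: print("comp",s[i],ce[i])
pts=np.c_[xs,ys].astype(float)
w=ray(c,pts,0.028)
good=m
v=cv2.fitLine(w[:,:2].astype(np.float32),cv2.DIST_HUBER,0,.01,.01).ravel()
t=(w[:,:2]-v[2:])@v[:2]; r=(w[:,:2]-v[2:])@[-v[1],v[0]]
k=abs(r)<.02
print("pin line",v,"t ext",np.percentile(t[k],[0,1,99,100]))
# board corners
print("boards",ray(c,[(237,245),(210,348),(360,275),(338,380),(166,231),(137,333),(432,289),(411,395)],0.084))
cv2.imwrite("pics/crop.png",cv2.resize(im[225:400,130:440,::-1],None,fx=2.5,fy=2.5,interpolation=cv2.INTER_CUBIC))
```

```text
comp [196 286   7  13  59] [198.88135593 291.77966102]
comp [208 289   8  13  60] [211.78333333 295.08333333]
comp [ 222  292  126   41 1683] [284.45038622 311.94414736]
pin line [0.19519348 0.98076475 0.50363606 0.07451335] t ext [-0.12807905 -0.12562168  0.15763721  0.1607538 ]
boards [[ 0.61495293  0.15128062  0.084     ]
 [ 0.43190226  0.18644352  0.084     ]
 [ 0.56653159 -0.07133629  0.084     ]
 [ 0.38479271 -0.03568539  0.084     ]
 [ 0.6373207   0.28246925  0.084     ]
 [ 0.45342503  0.31591556  0.084     ]
 [ 0.54493487 -0.19949669  0.084     ]
 [ 0.36324943 -0.1601103   0.084     ]]
```

View pics/crop.png

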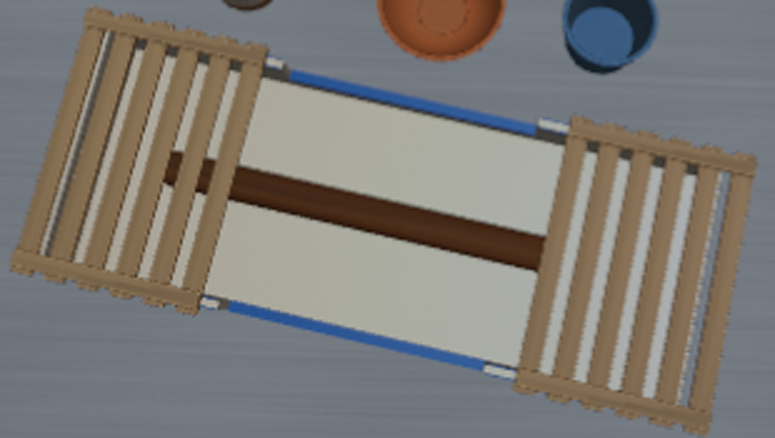

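The crop shows the pin's left end in the slat opening at about (196,291) px. Its right end is hidden under the first slat of the right board. It overlaps the left board by about 63 mm and the right one by only about 10 mm. So I'll slide it left by about 35 mm, regrip near the right end, tilt that end up and pull it out.

First, turn the tool.

```bash
python3 -m jog '[[100,0,0,0,0.15],[100,0,0,0,0.15],[100,0,0,0,0.15],[100,0,0,0,0.15],[100,0,0,0,0.15]]' 20; python3 -m jog '[[100,0,0,0,0.15],[100,0,0,0,0.15],[100,0,0,0,0.15],[100,0,0,0,0.15],[100,0,0,0,0.01]]'
cat > to.py <<'E'
from h import *
import sys
# tray frame: u along pin line; prints needed tool-axes shift to (t, z)
V=np.array([0.19519348,0.98076475,0.50363606,0.07451335])
def go(u,z,lat=0):
    s=manip.get_state(); T=R.from_rotvec(s["orientation"]).as_matrix()
    t=u-.0163; p=np.r_[V[2:]+t*V[:2]+lat*np.array([-V[1],V[0]]),z]
    e=T.T@(p-s["tool_pos"])
    ang=np.arctan2(T[1,0],T[0,0])-np.arctan2(V[1],V[0]); ang=(ang+np.pi/2)%np.pi-np.pi/2
    print("time",s["time_s"],"shift",e.round(4),"twist",round(ang,4),"pos",s["tool_pos"].round(4),"toolx",T[:,0].round(3),"F",s["wrist_force"].round(1),"w",round(s["gripper_width"],3))
go(*map(float,sys.argv[1:]))
E
python3 to.py -0.045 0.23
```

```text
time_s: 0.65
tool_pos: [0.2185, 0.5045, 0.2309]
orientation: [-1.728, -2.623, 0.001]
wrist_force: [0.7, 0.4, 0.3]
gripper_width: 0.997
gripper_force: 0.0
time_s: 1.15
tool_pos: [0.2185, 0.5045, 0.231]
orientation: [2.432, 1.989, -0.001]
wrist_force: [0.8, 0.5, -0.5]
gripper_width: 0.998
gripper_force: 0.0
time 1.15 shift [-0.4262  0.365   0.0011] twist -0.0033 pos [0.2185 0.5045 0.231 ] toolx [ 0.198  0.98  -0.001] F [ 0.8  0.5 -0.5] w 0.998
```

```bash
python3 -m jog '[[100,-0.03,0.026,0,0],[100,-0.03,0.026,0,0],[100,-0.03,0.026,0,0],[100,-0.03,0.026,0,0],[100,-0.03,0.026,0,0]]' >/dev/null; python3 -m jog '[[100,-0.03,0.026,0,0],[100,-0.03,0.026,0,0],[100,-0.03,0.026,0,0],[100,-0.03,0.026,0,0],[100,-0.03,0.026,0,0]]' >/dev/null;  python3 -m jog '[[100,-0.03,0.026,0,0],[100,-0.03,0.026,0,0],[100,-0.03,0.026,0,0],[100,-0.03,0.026,0,0],[100,0,0,0,0]]'
python3 to.py -0.045 0.12
```

```text
time_s: 2.65
tool_pos: [0.4951, 0.0172, 0.231]
orientation: [2.429, 1.989, -0.0]
wrist_force: [-1.3, -0.4, 0.1]
gripper_width: 0.997
gripper_force: 0.0
time 2.65 shift [-0.0033 -0.003   0.111 ] twist -0.0021 pos [0.4951 0.0172 0.231 ] toolx [ 0.197  0.98  -0.002] F [-1.3 -0.4  0.1] w 0.997
```

```bash
python3 -m jog '[[100,-0.003,-0.003,0.04,0],[100,0,0,0.04,0],[100,0,0,0.03,0],[100,0,0,0,0]]'
python3 - <<'E'
from h import *
c=capture("top"); d=capture("side")
a=c["color"][205:405,130:440]; b=d["color"][130:400,90:400]
a=cv2.resize(a,(500,323)); b=cv2.resize(b,(300,261))
o=np.zeros((323,800,3),np.uint8); o[:,:500]=a; o[:261,500:]=b
cv2.imwrite("pics/p2.png",o[:,:,::-1])
E
python3 to.py -0.045 0.01
```

```text
time_s: 3.05
tool_pos: [0.4856, 0.02, 0.1175]
orientation: [-2.422, -1.99, 0.009]
wrist_force: [-0.7, 0.1, -0.0]
gripper_width: 0.997
gripper_force: 0.0
time 3.15 shift [-0.0044  0.0035  0.1117] twist 0.0006 pos [0.4892 0.0194 0.1217] toolx [0.195 0.981 0.   ] F [ 0.2 -0.   1. ] w 0.998
```

View pics/p2.png

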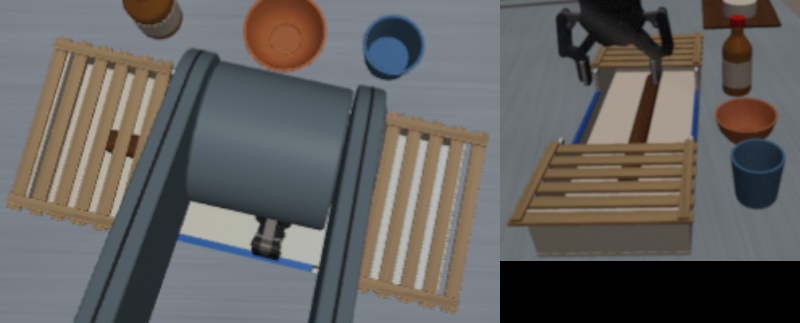

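The pictures show the arm covering the gap in the top view, and the fingers straddling the pin line in the side crop. Descending gently.

```bash
python3 -m jog '[[100,-0.004,0.003,0.025,0],[100,0,0,0.025,0],[100,0,0,0.025,0],[100,0,0,0.02,0],[100,0,0,0,0]]'; python3 to.py -0.045 0.01
```

```text
time_s: 3.65
tool_pos: [0.4914, 0.0147, 0.0262]
orientation: [-2.428, -1.992, 0.001]
wrist_force: [0.3, 0.5, -0.7]
gripper_width: 1.001
gripper_force: 0.0
time 3.65 shift [-0.0002  0.0004  0.0162] twist -0.0003 pos [0.4914 0.0147 0.0262] toolx [0.195 0.981 0.   ] F [ 0.3  0.5 -0.7] w 1.001
```

```bash
python3 -m jog '[[100,0,0,0.008,0],[100,0,0,0.008,0],[50,0,0,0,0],[40,0,0,0,0],[30,0,0,0,0]]' 20; python3 -m jog '[[0,0,0,0,0],[0,0,0,0,0],[0,0,0,0,0],[0,0,0,0,0],[0,0,0,0,0]]'; python3 to.py -0.045 0.01
```

```text
time_s: 4.15
tool_pos: [0.4919, 0.0144, 0.0108]
orientation: [2.43, 1.991, 0.001]
wrist_force: [-0.1, 0.2, -0.4]
gripper_width: 0.511
gripper_force: 0.0
time_s: 4.65
tool_pos: [0.4919, 0.0144, 0.0108]
orientation: [2.43, 1.991, 0.001]
wrist_force: [0.1, -0.2, 6.1]
gripper_width: 0.32
gripper_force: 21.4
time 4.65 shift [-0.     -0.0002  0.0008] twist -0.0015 pos [0.4919 0.0144 0.0108] toolx [ 0.197  0.98  -0.   ] F [ 0.1 -0.2  6.1] w 0.32
```

```bash
python3 -m jog '[[0,0.008,0,0,0],[0,0.008,0,0,0],[0,0.008,0,0,0],[0,0.008,0,0,0],[0,0.005,0,0,0]]'; python3 -m jog '[[0,0,0,0,0],[50,0,0,0,0],[60,0,0,0,0],[60,0,0,0,0]]'
python3 - <<'E'
from h import *
c=capture("top")
im=c["color"][225:360,120:260]
cv2.imwrite("pics/p3.png",cv2.resize(im,None,fx=4,fy=4)[:,:,::-1])
E
python3 to.py -0.055 0.01
```

```text
time_s: 5.15
tool_pos: [0.4994, 0.0506, 0.0108]
orientation: [2.428, 1.991, 0.0]
wrist_force: [-1.1, -4.1, 6.3]
gripper_width: 0.318
gripper_force: 21.4
time_s: 5.55
tool_pos: [0.4984, 0.0508, 0.01]
orientation: [-2.43, -1.991, 0.001]
wrist_force: [-0.3, -0.2, 0.3]
gripper_width: 0.6
gripper_force: 0.0
time 5.6 shift [-0.047   0.0005  0.    ] twist -0.0016 pos [0.4985 0.0508 0.01  ] toolx [ 0.197  0.98  -0.   ] F [-1.3  0.7 -0.1] w 0.601
```

View pics/p3.png

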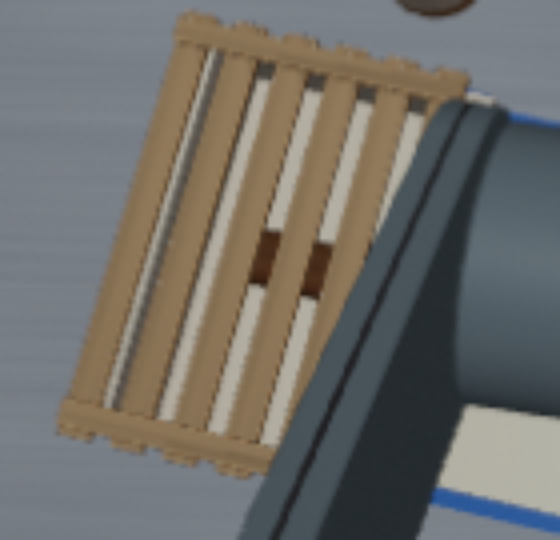

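The pin end now lies under the next slat, at about px (178,288), so the slide worked. Regripping near the right end.

```bash
python3 -m jog '[[60,-0.015,0,0,0],[60,-0.015,0,0,0],[60,-0.015,0,0,0],[60,-0.002,0,0,0],[30,0,0,0,0]]'; python3 -m jog '[[0,0,0,0,0],[0,0,0,0,0],[0,0,0,0,0],[0,0,0,0,0]]'; python3 to.py -0.055 0.01
```

```text
time_s: 6.1
tool_pos: [0.4895, 0.0044, 0.0102]
orientation: [-2.431, -1.989, 0.0]
wrist_force: [0.0, -0.2, 0.1]
gripper_width: 0.445
gripper_force: 0.0
time_s: 6.5
tool_pos: [0.4897, 0.005, 0.0104]
orientation: [2.43, 1.991, 0.0]
wrist_force: [-0.3, 1.1, 1.0]
gripper_width: 0.321
gripper_force: 20.8
time 6.5 shift [-0.0004  0.0001  0.0004] twist -0.0011 pos [0.4897 0.005  0.0104] toolx [0.196 0.981 0.   ] F [-0.3  1.1  1. ] w 0.321
```

Now lift slowly and watch the force and tilt.

```bash
python3 -m jog '[[0,0,0,-0.01,0],[0,0,0,-0.01,0],[0,0,0,-0.01,0],[0,0,0,-0.01,0],[0,0,0,0,0]]';python3 -m jog '[[0,0,0,-0.01,0],[0,0.002,0,-0.01,0],[0,0,0,0,0]]'
python3 - <<'E'
from h import *
d=capture("side"); b=d["color"][130:400,90:400]
cv2.imwrite("pics/p4.png",cv2.resize(b,(620,540))[:,:,::-1])
E
python3 to.py -0.055 0.01
```

```text
time_s: 7.0
tool_pos: [0.4908, 0.0044, 0.0522]
orientation: [2.428, 1.989, 0.004]
wrist_force: [-0.7, -0.2, -0.6]
gripper_width: 0.319
gripper_force: 20.6
time_s: 7.3
tool_pos: [0.491, 0.0066, 0.0718]
orientation: [2.428, 1.99, 0.003]
wrist_force: [-0.3, 0.0, -1.2]
gripper_width: 0.317
gripper_force: 20.5
time 7.35 shift [-0.0021 -0.0005  0.0611] twist -0.0014 pos [0.4906 0.0066 0.0711] toolx [0.197 0.98  0.   ] F [-0.3  0.6 -2.4] w 0.319
```

View pics/p4.png

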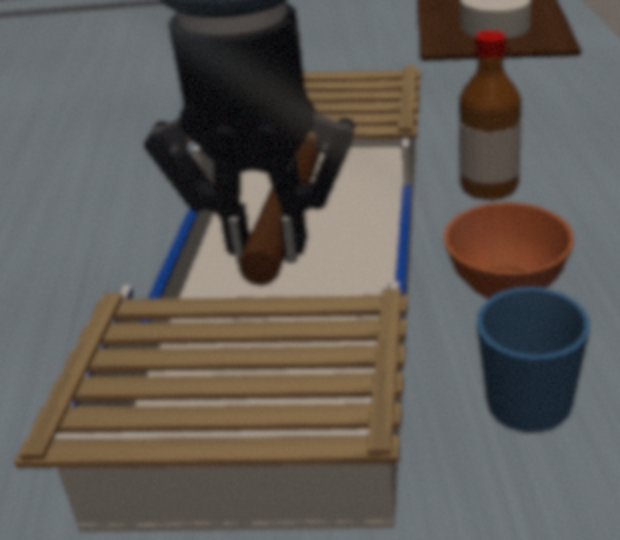

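The near end, at crop (262,265), is clear of the right board and rising, with small forces. Continuing.

```bash
python3 -m jog '[[0,0.002,0,-0.008,0],[0,0.002,0,-0.008,0],[0,0.002,0,-0.008,0],[0,0.002,0,-0.008,0],[0,0,0,0,0]]';python3 -m jog '[[0,0,0,-0.008,0],[0,0,0,-0.006,0],[0,0,0,0,0],[0,0,0,0,0]]'
python3 - <<'E'
from h import *
c=capture("top");d=capture("side"); b=d["color"][100:340,150:360]
a=c["color"][235:360,130:230]
o=np.zeros((480,800,3),np.uint8); o[:,:420]=cv2.resize(b,(420,480)); o[:475,420:800]=cv2.resize(a,(380,475))
cv2.imwrite("pics/p5.png",o[:,:,::-1])
E
python3 to.py -0.055 0.01
```

```text
time_s: 7.85
tool_pos: [0.4925, 0.0146, 0.1037]
orientation: [2.428, 1.99, 0.003]
wrist_force: [0.1, 0.1, -0.7]
gripper_width: 0.318
gripper_force: 20.6
time_s: 8.25
tool_pos: [0.4916, 0.0144, 0.1165]
orientation: [2.43, 1.991, 0.0]
wrist_force: [0.2, 0.5, -1.6]
gripper_width: 0.322
gripper_force: 20.7
time 8.35 shift [-0.01    0.0004  0.1061] twist -0.0017 pos [0.4913 0.0144 0.1161] toolx [0.197 0.98  0.   ] F [-0.1 -0.1 -0.4] w 0.313
```

View pics/p5.png

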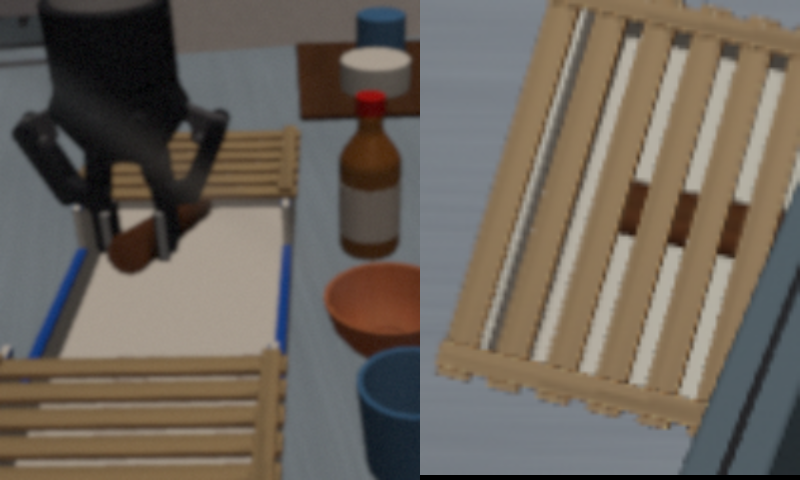

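The pin stands tilted through the gap: the near end is up at crop (125,255), and the tail shows below the left board's slats at (635,207). Pull it out along its axis.

```bash
python3 -m jog '[[0,-0.01,0,-0.003,0],[0,-0.01,0,-0.004,0],[0,-0.01,0,-0.004,0],[0,-0.01,0,-0.004,0],[0,0,0,0,0]]';python3 -m jog '[[0,-0.01,0,-0.004,0],[0,-0.01,0,-0.004,0],[0,-0.01,0,-0.004,0],[0,-0.01,0,-0.004,0],[0,0,0,0,0]]';python3 -m jog '[[0,-0.01,0,-0.004,0],[0,-0.01,0,-0.004,0],[0,-0.01,0,-0.004,0],[0,-0.01,0,-0.004,0],[0,0,0,0,0]]'
python3 - <<'E'
from h import *
c=capture("top");d=capture("side"); b=d["color"][60:340,120:360]
a=c["color"][205:405,130:440]
o=np.zeros((490,820-20,3),np.uint8); o[:,:420]=cv2.resize(b,(420,490)); o[:245,420:800]=cv2.resize(a,(380,245))
cv2.imwrite("pics/p6.png",o[:,:,::-1])
E
python3 to.py -0.055 0.01
```

```text
time_s: 8.85
tool_pos: [0.484, -0.0265, 0.1321]
orientation: [2.431, 1.988, 0.001]
wrist_force: [0.2, 0.8, -1.0]
gripper_width: 0.322
gripper_force: 20.7
time_s: 9.35
tool_pos: [0.4761, -0.0655, 0.1481]
orientation: [2.43, 1.988, 0.001]
wrist_force: [-0.1, 0.1, -1.2]
gripper_width: 0.315
gripper_force: 20.7
time_s: 9.85
tool_pos: [0.4682, -0.1048, 0.164]
orientation: [2.43, 1.988, 0.0]
wrist_force: [0.4, -0.1, -2.1]
gripper_width: 0.318
gripper_force: 20.7
time 9.95 shift [0.1103 0.     0.1534] twist -0.0026 pos [ 0.4679 -0.1035  0.1634] toolx [0.198 0.98  0.   ] F [-0.1  0.2 -1.6] w 0.317
```

View pics/p6.png

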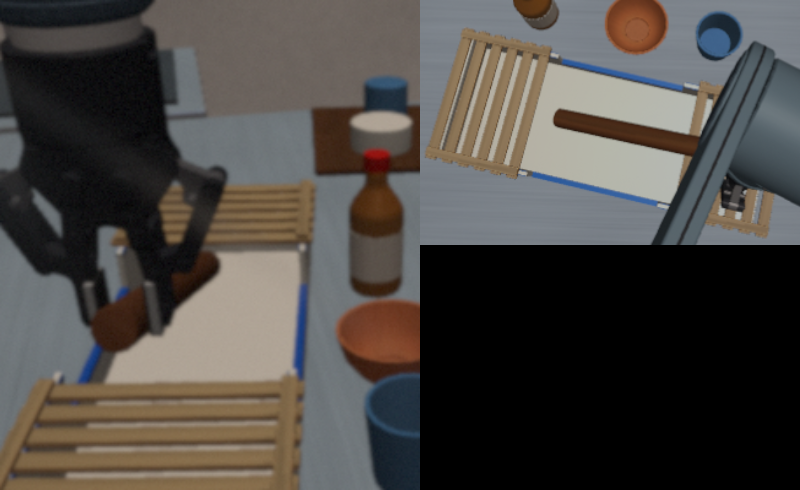

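The tail, at crop (557,118), is now out from under the left board and inside the gap. Lift straight up with a firmer grip.

```bash
python3 -m jog '[[0,0,0,-0.01,0],[0,0,0,-0.015,0],[0,0,0,-0.02,0],[0,0,0,-0.02,0],[0,0,0,-0.02,0]]' 40;python3 -m jog '[[0,0,0,-0.02,0],[0,0,0,-0.02,0],[0,0,0,-0.02,0],[0,0,0,-0.02,0],[0,0,0,-0.02,0]]';python3 -m jog '[[0,0,0,-0.02,0],[0,0,0,-0.015,0],[0,0,0,-0.01,0],[0,0,0,0,0],[0,0,0,0,0]]'
python3 - <<'E'
from h import *
c=capture("top");d=capture("side"); b=d["color"]
a=c["color"]
o=np.zeros((480,800,3),np.uint8); o[:,:480]=b[:,:480]; o[:240,480:]=cv2.resize(a,(320,240))
cv2.imwrite("pics/p7.png",o[:,:,::-1])
E
python3 to.py -0.055 0.01
```

```text
time_s: 10.45
tool_pos: [0.4678, -0.1027, 0.2496]
orientation: [-2.429, -1.992, -0.0]
wrist_force: [1.4, -0.3, -0.8]
gripper_width: 0.311
gripper_force: 42.5
time_s: 10.95
tool_pos: [0.4677, -0.1026, 0.3497]
orientation: [2.429, 1.992, 0.0]
wrist_force: [0.6, -0.4, -1.3]
gripper_width: 0.31
gripper_force: 42.5
time_s: 11.45
tool_pos: [0.4677, -0.1029, 0.3929]
orientation: [-2.429, -1.991, 0.0]
wrist_force: [0.4, -0.2, -1.5]
gripper_width: 0.303
gripper_force: 42.7
time 11.55 shift [0.1096 0.0014 0.3824] twist -0.0014 pos [ 0.4675 -0.1029  0.3923] toolx [0.197 0.98  0.001] F [-0.3  1.2 -0.7] w 0.314
```

View pics/p7.png

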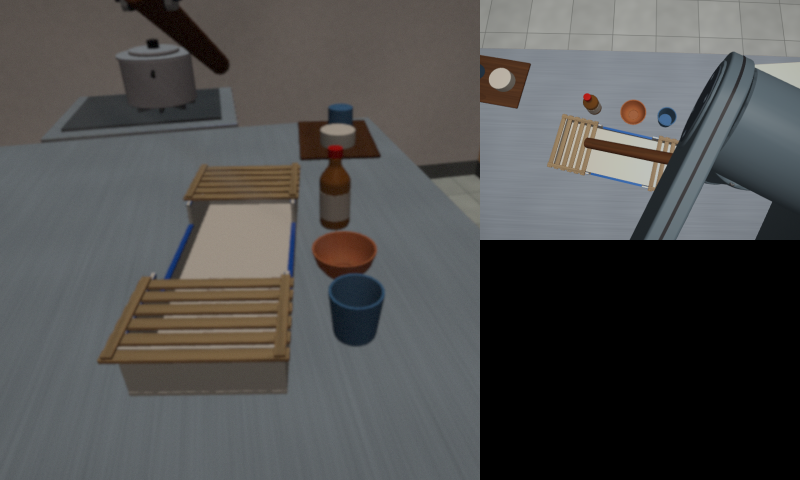

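The pin hangs well above the boards, with its tail at side px (218,66) and top px (214,284). Triangulate to check the height, then hand in.

Run:
```python
from h import *
c=capture("top");d=capture("side")
for z in(.2,.24,.28,.32): print(z,ray(c,[(216,285)],z)[0][:2],ray(d,[(218,64)],z)[0][:2])
s=manip.get_state(); print(s["time_s"],s["gripper_force"],s["joint_velocities"].round(3))
```

```text
0.2 [0.52733544 0.15864343] [0.51363905 0.69161384]
0.24 [0.5224791  0.14992354] [0.51445825 0.47777799]
0.28 [0.51762276 0.14120366] [0.51527745 0.26394215]
0.32 [0.51276643 0.13248377] [0.51609665 0.05010631]
11.65 42.71493315696716 [-0.001  0.    -0.006  0.002  0.001 -0.001]
```

The tail is about 0.30 m up, the other end is higher still, and the arm is still.

```bash
python3 -c "
from station import ticket
print(ticket.hand_in())"
```

```text
the job is handed in; nothing more can be done
None
```

I brought the rolling pin out through the gap one end first, and handed the job in with it gripped and still over the tray, lowest end about 0.30 m up; every wrist-force reading stayed under 8 N, the dishes look unmoved in the final pictures, and the hand-in gave no verdict.

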